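# Bleed the capacitor module with the discharge coupler

## Task

Before the amplifier repair goes on, the capacitor module has to be bled: pull the discharge coupler (the plain round black grip with a hand guard and a steel nose) up out of the wooden rack, and press it squarely, mouth first, onto the tilted brass post of the module until it snaps past the two side catches and its mouth is fully home on the post's foot, against the spring pin. Keep it pressed home for at least two seconds and finish while the gripper still holds it there, pushing against the spring. Leave the other things on the bench, and those in the rack, where they stand.

Things in the scene. Friction and masses are not known exactly. Their poses are not given: they have to be found in the camera images.
- coupler: Loose discharge coupler, round, 100 mm long, about 120 g, upright in one of the rack holes (which one varies), mouth 10 mm above the table. Origin: centre of its mouth (lower end); z runs along its axis to the top; yaw means nothing. Steel nose 0 to 34 mm, 24 mm wide, with a rounded rib 30 mm wide round the mouth (0 to 6 mm); black hand guard 34 mm wide at 34 to 38 mm.
- coupler_grip (a point): Point on the coupler's axis 72 mm above its mouth, where to grip: the plain black grip is 28 mm in diameter and runs from 38 to 100 mm above the mouth; held here, fingertips stay above the guard.
- coupler_seat (a point): Flat bottom of the coupler's bore, 24 mm above its mouth, which bears on the spring pin. The bore is 17 mm wide and its mouth is a rounded funnel.
- rack: Fixed light-wood rack, 60 mm (x) by 180 mm (y) by 40 mm high. Origin: centre of its underside; z up. Three round holes 33 mm wide and 30 mm deep in a row along its y axis, at y = -58, 0 and +58 mm.
- module: Fixed capacitor module: aluminium box 150 mm (x -60 to +90) by 130 mm (y) by 30 mm high; it stands roughly crosswise to the robot; on it, near its -x end, a dark steel wedge with the tilted brass post, and near its +x end two black capacitor cans 35 mm wide, up to 76 mm above the table, at x = 66, y = -42 and +42 mm. Origin: on the table, under the wedge; z up.
- collar: The brass post's frame, fixed on the module. Origin: centre of the flat foot face on which the coupler's mouth lands, 50 mm above the table; z points out along the post, tilted 0.38 rad from vertical towards the module's -x end; y is level. Stem 14 mm in diameter to z = 15, tapering to 9 mm at z = 20 mm. Coupler fully home: its origin on this origin, its z along this z.
- post_catch (a point): Point on the post's axis 14 mm above its foot, level with the two sprung catch balls, which reach in to 13 mm from the axis and yield 2 mm as the coupler's rib passes (roughly 5 to 12 N). Snapped when the coupler's mouth is below about 6 mm; it then pulls in with a jerk; let go at home, the pin drives it off again. Catch housings: 20 mm high, 12 mm wide, 21 to 34 mm from the axis along +y and -y.
- pin (a joint): How far the spring pin (steel, 7 mm wide, its free tip 38 mm above the foot) is pushed into the stem, in m: 0 free, first touched with the coupler's mouth 14 mm above the foot, 0.014 with the coupler fully home. Spring: about 2 N at the start, about 7 N at 0.014.
- valve: Bystander in the rack: glass vacuum tube on a black base 30 mm wide, 96 mm long, bulb 38 mm wide. Origin: centre of its foot; z up.
- trimmer: Bystander in the rack: trimming key, black foot 30 mm wide, thin steel shaft 12 mm wide, small black cap 22 mm wide, 84 mm long. Origin: centre of its foot; z up.
- spool: Bystander: solder-wire spool standing on its flange, 44 mm wide, 40 mm high. Origin: centre of its underside.
- bowl: Bystander: terracotta bowl, 120 mm wide, 50 mm high. Origin: centre of its underside.
- wood_block: Bystander: small wood block 50 x 35 x 30 mm. Origin: centre of its underside.
- screwdriver: Bystander: screwdriver with a black handle, lying on the table. Origin: on its axis near the middle.
- transformer: Bystander: bare transformer, 70 x 80 x 50 mm. Origin: centre of its underside.
There are look-alikes about, which are no part of the job. What is shaped like the coupler but green is not meant. Leave any turquoise look-alike of the module alone.

How it is judged (in metres and radians):
On the way, in this order (a step that is already met when the one before it is completed fails the run):
1. the coupler is held by the gripper, clear of the rack hole (z of coupler in the frame of rack above 0.045 m and contact force between the fingers and coupler above 1 N), for 0.1 s.
2. the coupler is snapped on and kept pressed home on the post for 2 s (value of joint pin above 0.011 m and z of coupler in the frame of collar below 0.003 m and distance between coupler and collar below 0.005 m and angle between the z axis of coupler and the z axis of collar, either way round below 0.1 rad and contact force between the fingers and coupler above 1 N), for 2 s.
At the end, for the whole second after the job is handed in: The coupler is in the gripper and snapped home on the post: mouth within 3 mm of the foot face along the axis and 5 mm in all, axes within 0.1 rad, spring pin pushed in more than 11 mm, still; valve, trimmer, spool, bowl, wood block, screwdriver and transformer within 30 mm of where they stood (all of step 2 and linear speed of coupler below 0.02 m/s and distance of each of valve, trimmer, spool, bowl, wood_block, screwdriver, transformer from where it was at the start of the episode below 0.03 m); the arm keeps its last pose, push and grip.
It fails at once if a bystander is pushed away or knocked over (distance of any of valve, trimmer, spool, bowl, wood_block, screwdriver, transformer from where it was at the start of the episode above 0.03 m).
It also fails if it takes over 45 s, if anything falls off the work surface, if the arm or the gripper's body presses on something with over 40 N, if the wrist force passes 120 N, or if a joint passes its speed limit or range.

## Robot

A 6-joint arm with a two-finger parallel gripper is mounted at the origin on the work surface. World frame = base frame: x ahead of the robot, y to its left, z up, the work surface at z = 0. Lengths are in mm, angles in rad, forces in N, time in s.
With the tool pointing down it reaches from about 325 to 900 mm from the base axis. Payload 3.5 kg.
Tool frame: the origin (TCP) lies between the finger pads; the fingertips stand 14 mm ahead of it and the grasp point (between the pads) lies 5 mm behind it (manip.finger_overhang is the z of the fingertips in the tool frame, in mm); z points along the fingers, y is the line along which they close (so a half turn about z gives the same grasp; the last joint's range is limited). The gripper opens to 85 mm and grips with 20 to 120 N. Pads are 22 mm wide; open, the fingers measure 114 mm over their backs; the gripper's body (76 mm by 85 mm) begins 54 mm behind the grasp point. The pads swing forward as they close: fully open they stand 13 mm farther back than shut.
Start: joints at [-1.366, 0.276, -0.026, 1.268, 0, 1.467], TCP at [189.34, -595.628, 224.613] pointing down, gripper open.
Joint ranges: [-3.12, 3.12], [-0.85, 1.88], [-1.08, 1.24], [-1.95, 2.15], [-1.57, 1.53], [-3.14, 3.14]. Speed limits (rad/s): [2.57, 2.57, 3.14, 3.14, 3.14, 3.14].

## Interface

Orientations are given as [roll, pitch, yaw] about the fixed x, y, z axes, in that order (R = Rz(yaw) Ry(pitch) Rx(roll)).
In Python, from workcell import manip gives the robot as it stands.
- The arm moves only by the shell command python3 -m handwheel 'ROWS' [FORCE]. ROWS is JSON, a list that holds one entry, the list of rows, each a list of 7 numbers: the shift along the world's x, y, z in units of 25 mm (1.0 is 25 mm), then the turn, a rotation vector about the world's x, y, z in units of 6 degrees (1.0 is 6 degrees), then the closure, from 0 (fully open) to 1 (shut). A call has 1 to 5 rows; each row shifts and turns the commanded pose from where the row before left it; what a row does not reach is not made up. A row lasts 1/12 s, in which the tool goes at most 41.7 mm and 7.16 degrees, less where a joint would pass 70% of its speed; a pose out of reach is approached as far as the arm can. A call is refused whole if a number of a shift passes 1 or a number of a turn 1, either way. A call with a gripper value outside its range is refused whole. The fingers move at their own pace and stop on an object; FORCE is the grip in N (left out, the last holds). Time passes only in rows, so rows that do not move let the fingers close. It gives the time, the measured TCP pose, the force, the opening and the grip force at its end, in the units of the state.
- manip.get_obs(): the state, without advancing time (a new reading comes with each control period).
- manip.grab_frame(name): name is "scene" or "top" or "wrist"; returns the picture (384x512x3 uint8, red, green, blue); there is no depth.
- manip.camera_info(name): a dict with "fx", "fy", "cx", "cy" (pixels), "xyz" and "attitude" of the camera in the world. Camera axes: x right, y down, z forward; pixel columns grow to the right and rows downward; lengths in mm; the calibration is good to about 2 mm. A picture is of the moment at which its call begins: read the wrist's pose just before it. camera_info takes no time and is no camera call; for the wrist camera it gives the pose at the moment of the call.
- manip.hand_in(): hands the job in; it is judged then, once.
The state is a dict: "time_s": time; "qpos": joint angles; "joint_vel": joint speeds; "effort": joint torques, N m; "ee_pos": TCP position; "tool_rot": TCP orientation; "ft_force": force on the tool from outside, world axes, zero at the start; "wrist_torque": the same for the moment, N m; "grip_width": finger opening in mm; "grasp_force": force on a finger pad.
Only numpy, scipy, OpenCV 4.12 (cv2) and the standard library are available. Lean on these libraries where they do the work, as an engineer would, in place of code of your own. Each camera call takes 0.05 s, during which the arm holds its last target. There are 200 camera calls.

## Working session

There is one attempt and no reset: what is moved stays moved. The work goes in short steps, Python scripts to look and compute and a shell command to move; the robot and the scene stay as the last step left them, time stands still between calls to the robot, and variables do not carry over. Pictures are saved under pics/ and viewed, at most 11 in all, crops included, and the job is handed in when it is done.

```bash
mkdir -p pics; ls
python3 - <<'E'
from workcell import manip
import cv2,numpy as np
o=manip.get_obs();print({k:np.round(v,3) for k,v in o.items()})
for n in ["scene","top","wrist"]:
    print(n,manip.camera_info(n)); im=manip.grab_frame(n); cv2.imwrite(f"pics/{n}0.png",im[:,:,::-1])
E
```

```text
pics
{'time_s': np.float64(0.0), 'qpos': array([-1.366,  0.277, -0.028,  1.268,  0.   ,  1.467]), 'joint_vel': array([ 0.001, -0.002, -0.001,  0.   , -0.001,  0.001]), 'effort': array([ 1.0000e-03, -4.4552e+01,  2.9520e+01,  1.7000e-02, -0.0000e+00,
        0.0000e+00]), 'ee_pos': array([ 189.192, -594.826,  223.435]), 'tool_rot': array([-3.139, -0.   ,  0.308]), 'ft_force': array([0.223, 0.54 , 1.164]), 'wrist_torque': array([ 0.012,  0.008, -0.019]), 'grasp_force': np.float64(0.0), 'grip_width': np.float64(85.485)}
scene {'fx': 365.5975005140696, 'fy': 365.5975005140696, 'cx': 252.40204283311743, 'cy': 189.01976822984983, 'xyz': array([926.73095264, 719.27332163, 774.85488873]), 'attitude': array([-2.28994496, -0.00774695,  2.69157328])}
top {'fx': 499.8114833300198, 'fy': 499.8114833300198, 'cx': 256.4003862960562, 'cy': 186.80834690203164, 'xyz': array([ 374.01126337,   -7.80310254, 1469.83082182]), 'attitude': array([-3.02978226,  0.00478979, -1.56650469])}
wrist {'fx': 268.5794544595289, 'fy': 268.5794544595289, 'cx': 256.0527321469383, 'cy': 196.66521279583074, 'xyz': array([ 266.60855392, -570.26958683,  373.98962765]), 'attitude': array([ 2.81594133e+00,  2.48571902e-03, -1.26290799e+00])}
```

View pics/top0.png

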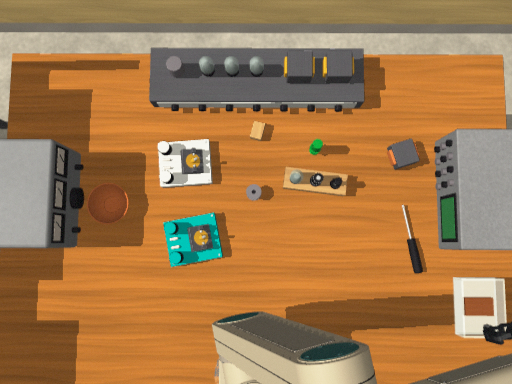

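View pics/scene0.png

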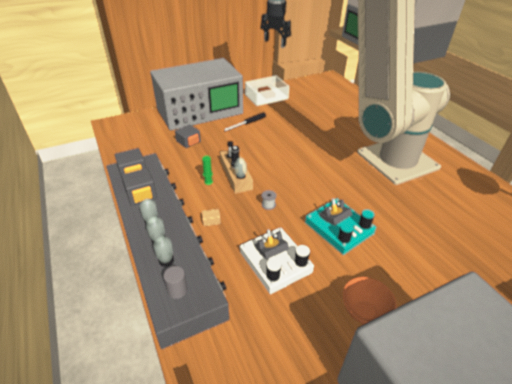

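The top view shows the aluminium module around (185,163) with its cans on the left, and the turquoise decoy at (193,239). The rack is at (316,181) with three items in it. In the scene view the rack is at (237,170) and the module at (275,255). I'll enlarge the rack and module next.

```bash
cat > h.py <<'E'
import numpy as np, cv2
from scipy.spatial.transform import Rotation as R
from workcell import manip
def ray(ci,u,v):
    d=R.from_euler('xyz',ci['attitude']).apply([(u-ci['cx'])/ci['fx'],(v-ci['cy'])/ci['fy'],1.0]); return np.array(ci['xyz']),d/np.linalg.norm(d)
def plane(ci,u,v,z):
    o,d=ray(ci,u,v); return o+d*(z-o[2])/d[2]
def tri(rays):
    A=sum(np.eye(3)-np.outer(d,d) for o,d in rays); b=sum((np.eye(3)-np.outer(d,d))@o for o,d in rays)
    p=np.linalg.solve(A,b); return p,[np.linalg.norm(np.cross(p-o,d)) for o,d in rays]
def proj(ci,p):
    q=R.from_euler('xyz',ci['attitude']).inv().apply(np.array(p)-ci['xyz']); return q[:2]/q[2]*ci['fx']+[ci['cx'],ci['cy']]
E
python3 - <<'E'
from h import *
t=cv2.imread('pics/top0.png');s=cv2.imread('pics/scene0.png')
rs=lambda a:cv2.resize(a,(400,300),interpolation=cv2.INTER_CUBIC)
m=np.vstack([np.hstack([rs(t[150:210,276:356]),rs(s[135:198,196:280])]),np.hstack([rs(t[133:193,150:230]),rs(s[223:295,232:328])])])
cv2.imwrite('pics/m1.png',m)
ct=manip.camera_info('top')
for n,u,v,z in [('rackc',316,181,40),('L',296,178,96),('M',316,180,100),('Rr',336,183,100),('mod',186,163,30),('post',193,160,80),('green',316,147,100),('wb',258,130,30),('spool',254,192,40)]: print(n,plane(ct,u,v,z).round())
E
```

```text
rackc [ 552. -172.   40.]
L [ 553. -110.   96.]
M [ 547. -165.  100.]
Rr [ 539. -220.  100.]
mod [605. 205.  30.]
post [605. 178.  80.]
green [ 640. -166.  100.]
wb [704.  -4.  30.]
spool [519.   7.  40.]
```

View pics/m1.png

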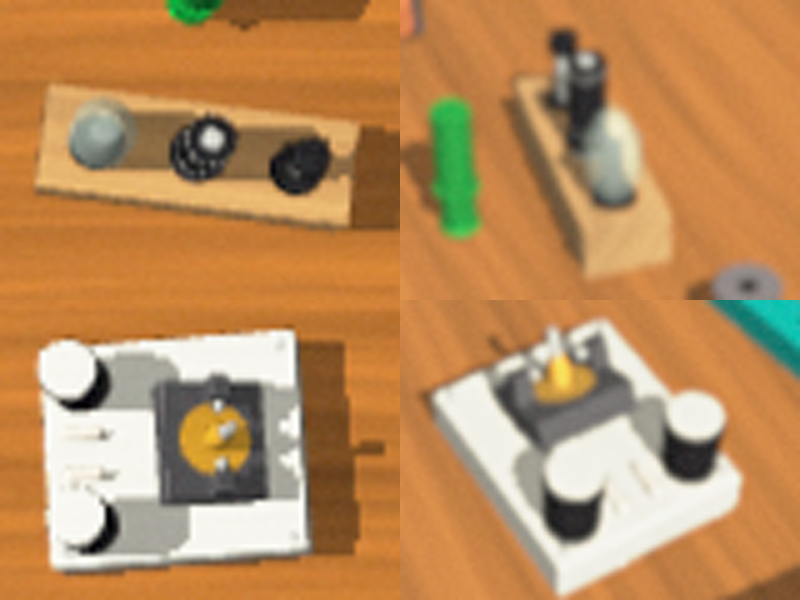

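The middle item (top view about (317,179)) is the coupler: it has a black grip with the guard showing. The valve is on its left and the thin-shafted trimmer on its right. The aluminium module's post is near (193,160). I'll move above the rack with the closing line across it, for a close look.

```bash
python3 -m handwheel '[[[0.3,1,0.1,0,0,1,0],[0.3,1,0.1,0,0,1,0],[0.3,1,0.1,0,0,1,0],[0.3,1,0.1,0,0,1,0],[0.3,1,0.1,0,0,1,0]]]'
python3 -m handwheel '[[[0.3,1,0.1,0,0,1,0],[0.3,1,0.1,0,0,1,0],[0.3,1,0.1,0,0,1,0],[0.3,1,0.1,0,0,1,0],[0.3,1,0.1,0,0,1,0]]]'
python3 -m handwheel '[[[0.9,0.6,0,0,0,1,0],[0.9,0.6,0,0,0,0.6,0],[0.9,0.6,0,0,0,0,0],[0.9,0.6,0,0,0,0,0],[0.9,0.6,0,0,0,0,0]]]'
python3 -m handwheel '[[[0.95,0.68,0,0,0,0,0],[0.95,0.68,0,0,0,0,0],[0.95,0.68,0,0,0,0,0],[0.95,0.68,0,0,0,0,0],[0.95,0.68,0,0,0,0,0]]]'
python3 -m handwheel '[[[0.95,0.68,0,0,0,0,0],[0.95,0.68,0,0,0,0,0],[0,0,0,0,0,0,0],[0,0,0,0,0,0,0]]]'
python3 - <<'E'
from h import *
t=cv2.imread('pics/top0.png');ct=manip.camera_info('top')
P=[plane(ct,u,v,40) for u,v in [(286,167),(348,175),(283,188),(346,195.5)]]
print(np.round(P),np.mean(P,0).round(1)); e=(P[1]-P[0]+P[3]-P[2]); print('yaw rack -y',np.degrees(np.arctan2(e[1],e[0])),np.linalg.norm(e)/2)
o=manip.get_obs();ci=manip.camera_info('wrist');im=manip.grab_frame('wrist')[:,:,::-1]
print(o['time_s'],o['ee_pos'],o['tool_rot'],ci)
np.save('w1.npy',ci,allow_pickle=True);cv2.imwrite('pics/w1.png',im)
E
```

```text
time_s: 0.57
ee_pos: [226.9, -469.1, 236.7]
tool_rot: [-3.141, -0.001, 0.836]
ft_force: [0.6, 0.5, -0.0]
grip_width: 85.5
grasp_force: 0.0
time_s: 0.98
ee_pos: [264.3, -344.1, 249.4]
tool_rot: [-3.141, -0.001, 1.36]
ft_force: [-0.2, -1.1, -0.3]
grip_width: 85.5
grasp_force: 0.0
time_s: 1.4
ee_pos: [377.6, -269.5, 249.5]
tool_rot: [-3.141, -0.0, 1.523]
ft_force: [0.2, -0.3, 0.1]
grip_width: 85.3
grasp_force: 0.0
time_s: 1.82
ee_pos: [496.4, -184.4, 249.3]
tool_rot: [-3.141, -0.0, 1.523]
ft_force: [-0.8, -0.5, -1.0]
grip_width: 85.3
grasp_force: 0.0
time_s: 2.15
ee_pos: [543.6, -150.7, 249.0]
tool_rot: [-3.14, -0.0, 1.525]
ft_force: [-0.7, -0.3, -0.3]
grip_width: 85.4
grasp_force: 0.0
[[ 592.  -86.   40.]
 [ 570. -264.   40.]
 [ 531.  -77.   40.]
 [ 510. -258.   40.]] [ 551.  -171.1   40. ]
yaw rack -y -96.92548856110464 181.05356870052555
2.15 [ 543.58142662 -150.68190067  248.97182109] [-3.14033491e+00 -1.48354988e-04  1.52492482e+00] {'fx': 268.5794544595289, 'fy': 268.5794544595289, 'cx': 256.0527321469383, 'cy': 196.66521279583074, 'xyz': array([546.28321977, -68.33115672, 399.40929624]), 'attitude': array([ 2.81608591e+00,  1.04355540e-03, -4.57205586e-02])}
```

View pics/w1.png

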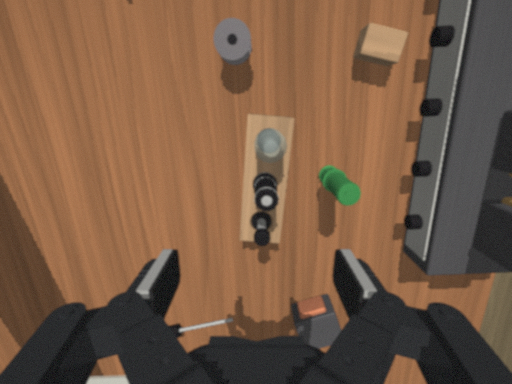

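The wrist view shows the rack from (248,115) to (280,240). The valve is at (270,143), the coupler's top at (265,200) with its guard at about (265,183), the trimmer at (261,235), and the green decoy at (340,185). I'll measure the coupler axis and the module.

Run:
```python
from h import *
ci=np.load('w1.npy',allow_pickle=True).item();im=cv2.imread('pics/w1.png')
for n,u,v,z in [('top',265.5,200,110),('guard',265,182,46),('c1',248,115,40),('c2',294,118,40),('c3',242,242,40),('c4',280,243,40)]: print(n,plane(ci,u,v,z).round(1))
print(proj(ci,[551,-171,110]),proj(ci,[551,-171,40]))
s=cv2.imread('pics/top0.png');cs=manip.camera_info('top')
w=cv2.resize(im[100:260,220:320],(500,800)[:2],interpolation=cv2.INTER_CUBIC)[:, :]
w=cv2.resize(im[160:250,225:305],(533,600),interpolation=cv2.INTER_CUBIC)
cv2.imwrite('pics/m2.png',w)
# module in top: white box outline
hsv=cv2.cvtColor(s,cv2.COLOR_BGR2HSV)
m=((hsv[:,:,1]<60)&(hsv[:,:,2]>140)).astype(np.uint8); m[:,:140]=0;m[:,235:]=0;m[:125]=0;m[200:]=0
k=cv2.findNonZero(m);print(cv2.minAreaRect(k)); 
B=cv2.boxPoints(cv2.minAreaRect(k));P=np.array([plane(cs,u,v,30) for u,v in B]);print(P.round(1),P.mean(0).round(1),np.linalg.norm(np.diff(P,axis=0),axis=1))
y=((hsv[:,:,0]>12)&(hsv[:,:,0]<30)&(hsv[:,:,1]>150)&(hsv[:,:,2]>150)).astype(np.uint8)
y[:,:170]=0;y[:,215:]=0;y[:145]=0;y[180:]=0
k=cv2.findNonZero(y);print(cv2.minEnclosingCircle(k),len(k),plane(cs,*cv2.minEnclosingCircle(k)[0],50))
```

```text
top [ 552.1 -170.4  110. ]
guard [ 553.6 -166.9   46. ]
c1 [535.1 -78.7  40. ]
c2 [594.  -85.1  40. ]
c3 [ 516.1 -260.1   40. ]
c4 [ 572.9 -264.4   40. ]
[264.54619538 200.53725342] [263.08954717 183.74175574]
((183.9535675048828, 162.3031005859375), (45.43247604370117, 51.61874771118164), 86.18592071533203)
[[668.6 292.7  30. ]
 [679.4 141.8  30. ]
 [545.5 131.   30. ]
 [534.9 280.3  30. ]] [607.1 211.4  30. ] [151.29141083 134.27077522 149.74521403]
((192.91175842285156, 160.05882263183594), 7.211986541748047) 119 [610.17256977 182.7142818   50.        ]
```

View pics/m2.png

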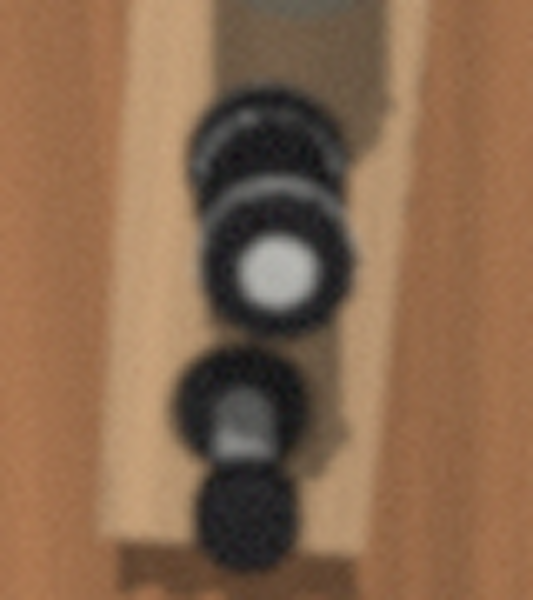

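The coupler's axis is at about (553.5, −170.5). The top-camera and wrist estimates agree and match the hole at the rack's centre. I'll descend and grip.

```bash
python3 -m handwheel '[[[0.4,-0.8,0,0,0,0,0],[0,0,-0.9,0,0,0,0],[0,0,-0.9,0,0,0,0],[0,0,-0.9,0,0,0,0],[0,0,-0.9,0,0,0,0]]]' 60
python3 -m handwheel '[[[0,0,-0.9,0,0,0,0],[0,0,-0.9,0,0,0,0],[0,0,-0.9,0,0,0,0],[0,0,-0.58,0,0,0,0],[0,0,0,0,0,0,0]]]'
python3 -m handwheel '[[[0,0,0,0,0,0,0.4],[0,0,0,0,0,0,0.5],[0,0,0,0,0,0,0.6],[0,0,0,0,0,0,0.7],[0,0,0,0,0,0,0.8]]]' 60
python3 -m handwheel '[[[0,0,0,0,0,0,0.9],[0,0,0,0,0,0,1],[0,0,0,0,0,0,1],[0,0,0,0,0,0,1],[0,0,0,0,0,0,1]]]' 60
```

```text
time_s: 2.62
ee_pos: [551.9, -172.7, 158.9]
tool_rot: [-3.141, 0.0, 1.521]
ft_force: [0.4, -0.9, 0.0]
grip_width: 85.4
grasp_force: 0.0
time_s: 3.03
ee_pos: [548.7, -171.1, 73.9]
tool_rot: [-3.134, -0.003, 1.521]
ft_force: [-1.9, -0.0, -0.1]
grip_width: 85.3
grasp_force: 0.0
time_s: 3.45
ee_pos: [554.1, -172.1, 79.1]
tool_rot: [3.139, 0.001, 1.522]
ft_force: [-2.4, 2.3, 6.8]
grip_width: 26.4
grasp_force: 60.3
time_s: 3.87
ee_pos: [554.3, -172.1, 79.2]
tool_rot: [3.139, 0.001, 1.523]
ft_force: [-0.8, -0.5, 6.9]
grip_width: 26.2
grasp_force: 58.9
```

```bash
python3 -m handwheel '[[[0,0,0.3,0,0,0,1],[0,0,0.5,0,0,0,1],[0,0,0.6,0,0,0,1],[0,0,0.6,0,0,0,1],[0,0,0.7,0,0,0,1]]]'
python3 -m handwheel '[[[0,0,0.8,0,0,0,1],[0,0,0.8,0,0,0,1],[0,0,0.8,0,0,0,1],[0,0,0.8,0,0,0,1],[0,0,0.8,0,0,0,1]]]'
python3 -m handwheel '[[[0.1,0.8,0.1,0,0,0,1],[0.1,0.8,0,0,0,0.2,1],[0.1,0.8,0,0,0,0.2,1],[0.1,0.8,0,0,0,0.2,1],[0.1,0.8,0,0,0,0.2,1]]]'
python3 -m handwheel '[[[0.15,0.9,0,0,0,0.3,1],[0.15,0.9,0,0,0,0,1],[0.15,0.9,0,0,0,0,1],[0.15,0.9,0,0,0,0,1],[0.15,0.9,0,0,0,0,1]]]'
python3 -m handwheel '[[[0.15,0.9,0,0,0,0,1],[0.15,0.9,0,0,0,0,1],[0.15,0.9,0,0,0,0,1],[0.1,0.6,0,0,0,0,1],[0,0,0,0,0,0,1]]]'
python3 - <<'E'
from h import *
o=manip.get_obs();ci=manip.camera_info('wrist');im=manip.grab_frame('wrist')[:,:,::-1]
print(o['time_s'],o['ee_pos'],o['tool_rot'],o['ft_force'],o['grip_width'])
np.save('w2.npy',ci,allow_pickle=True);cv2.imwrite('pics/w2.png',im)
s=manip.grab_frame('scene')[:,:,::-1];cv2.imwrite('pics/s2.png',s)
u,v=proj(manip.camera_info('scene'),o['ee_pos']).astype(int);print(u,v)
a=cv2.resize(im,(512,384)); b=cv2.resize(s[v-40:v+56,u-36:u+36],(288,384),interpolation=cv2.INTER_CUBIC)
cv2.imwrite('pics/m3.png',np.hstack([a,b]))
E
```

```text
time_s: 4.28
ee_pos: [552.0, -171.0, 144.9]
tool_rot: [-3.139, -0.001, 1.523]
ft_force: [-0.3, 0.1, -1.9]
grip_width: 26.2
grasp_force: 59.5
time_s: 4.7
ee_pos: [552.4, -171.2, 245.8]
tool_rot: [-3.14, -0.001, 1.523]
ft_force: [0.1, -0.6, -0.4]
grip_width: 26.2
grasp_force: 59.5
time_s: 5.12
ee_pos: [565.0, -70.6, 247.4]
tool_rot: [-3.141, -0.0, 1.607]
ft_force: [0.5, -0.3, -1.6]
grip_width: 25.8
grasp_force: 59.6
time_s: 5.53
ee_pos: [583.7, 42.1, 247.3]
tool_rot: [-3.14, -0.0, 1.638]
ft_force: [0.6, -0.5, -1.3]
grip_width: 26.1
grasp_force: 59.6
time_s: 5.95
ee_pos: [597.9, 126.1, 247.2]
tool_rot: [-3.141, -0.001, 1.641]
ft_force: [-0.4, 0.2, -0.6]
grip_width: 26.2
grasp_force: 59.6
5.95 [597.92369566 126.0553348  247.23636512] [-3.14092496e+00 -1.03120064e-03  1.64100268e+00] [-0.38523285  0.16982105 -0.5859296 ] 26.225418039647106
266 168
```

View pics/m3.png

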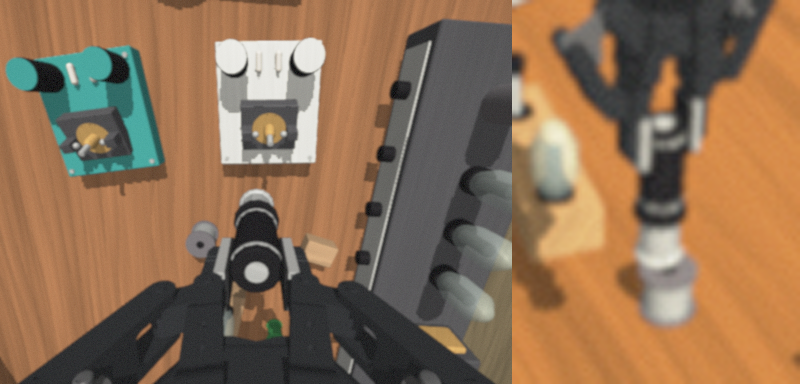

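The coupler is held centred. In the wrist view its top is at (257,273) and its mouth at about (256,195). The module's foot disc is at (268,130) and the cans are at (231,57) and (308,57). I'll zoom in with predicted marks drawn on.

Run:
```python
from h import *
ci=np.load('w2.npy',allow_pickle=True).item();im=cv2.imread('pics/w2.png')
o=manip.get_obs();Rt=R.from_euler('xyz',o['tool_rot']);T=o['ee_pos']
big=cv2.resize(im[20:300,200:340],(560,1120),interpolation=cv2.INTER_CUBIC)
def mk(p,c):
    u,v=proj(ci,p);print(np.round([u,v],1));cv2.drawMarker(big,(int((u-200)*4+2),int((v-20)*4+2)),c,0,10,1)
for z,r in [(69.2,15),(69.2-36,17),(-30.8,14)]:
    for d in [(0,0),(r,0),(0,r),(0,-r)]: mk(T+Rt.apply([d[0],d[1],z]),(0,0,255))
c=np.array([609,183,50.]);x=np.array([-.071,.997,0]);a=np.cos(.38)*np.array([0,0,1])-np.sin(.38)*x;yv=np.array([-.997,-.071,0])
for p in [c,c+15*a,c+38*a,c+yv*28+14*a,c-yv*28+14*a]: mk(p,(255,0,0))
P=[plane(ci,u,v,30) for u,v in [(215,41),(322,41),(221,164),(318,163)]];print(np.round(P,1))
print([plane(ci,u,v,76).round(1) for u,v in [(231,57),(308,57)]])
w=np.hstack([big[300:650,60:460],big[600:950,60:460]]);cv2.imwrite('pics/m4.png',w)
# yellow disc
h=cv2.cvtColor(im,cv2.COLOR_BGR2HSV);y=((h[:,:,0]>12)&(h[:,:,0]<30)&(h[:,:,1]>110)&(h[:,:,2]>90)).astype(np.uint8)
y[:,:245]=0;y[:,295:]=0;y[:105]=0;y[150:]=0;k=cv2.findNonZero(y);print(cv2.boundingRect(k),cv2.minEnclosingCircle(k))
```

```text
[256.9 208.6]
[257.  192.2]
[274.  208.6]
[239.8 208.5]
[257.1 225.9]
[257.2 204.6]
[279.8 225.9]
[234.4 225.8]
[257.6 277.4]
[257.7 253.9]
[284.4 277.5]
[230.8 277.4]
[269.1 128.4]
[269.5 134. ]
[270.3 143.4]
[246.5 133.6]
[292.4 133.6]
[[536.1 279.3  30. ]
 [665.1 288.3  30. ]
 [547.6 129.   30. ]
 [681.7 139.8  30. ]]
[array([560.4, 256.4,  76. ]), array([643. , 262.2,  76. ])]
(253, 113, 33, 30) ((268.9210510253906, 128.0263214111328), 16.206218719482422)
```

View pics/m4.png

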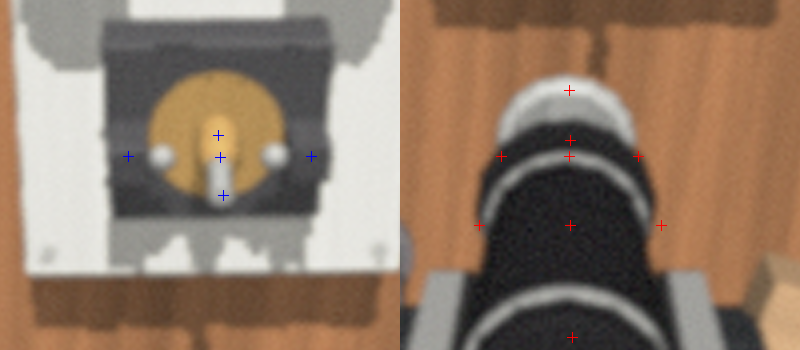

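The foot centre comes out at (608.5, 183.2, 50), and both cameras agree to about 1 mm. The module yaw is about 94°. The coupler's mouth sits about 2.5 mm along tool +x from the axis. I'll tilt by 0.38 rad and move to 60 mm out along the post axis.

```bash
python3 -m handwheel '[[[0.15,0.07,0,0.6,0.04,0,1],[0.15,0.07,0,0.75,0.055,0,1],[0.15,0.07,0,0.75,0.055,0,1],[0.12,0.07,0,0.75,0.055,0,1],[0,0,0,0.77,0.05,0,1]]]'
python3 -m handwheel '[[[0,0,-0.8,0,0,0,1],[0,0,-0.8,0,0,0,1],[0,0,-0.8,0,0,0,1],[0,0,-0.72,0,0,0,1],[0,0,0,0,0,0,1]]]'
cat > look.py <<'E'
import sys
from h import *
o=manip.get_obs();ci=manip.camera_info('wrist');im=manip.grab_frame('wrist')[:,:,::-1]
n=sys.argv[1];np.save(n+'.npy',ci,allow_pickle=True);cv2.imwrite(f'pics/{n}w.png',im)
Rt=R.from_euler('xyz',o['tool_rot']);T=o['ee_pos']
c=np.array([608.5,183.2,50.]);x=np.array([-.071,.997,0]);a=np.cos(.38)*np.array([0,0,1])-np.sin(.38)*x;yv=np.array([-.997,-.071,0]);tx=np.cross(yv,a)
m=T+Rt.apply([2.5,0,69.2]); print('t',o['time_s'],'T',T.round(1),'mouth rel collar x,y,z',[round(float((m-c)@d),1) for d in (tx,yv,a)],'ang',np.arccos(-Rt.apply([0,0,1])@a).round(3),(-Rt.apply([0,0,1])@np.array([tx,yv]).T).round(3),'F',o['ft_force'].round(1),'F.a',round(float(o['ft_force']@a),1),o['grip_width'])
s=manip.grab_frame('scene')[:,:,::-1];cv2.imwrite(f'pics/{n}s.png',s)
cs=manip.camera_info('scene')
def crop(img,q,w,h,k,pts):
    u,v=np.round(q).astype(int);b=cv2.resize(img[v-h//2:v+h//2,u-w//2:u+w//2],None,fx=k,fy=k,interpolation=cv2.INTER_CUBIC)
    return b,(lambda p,col:cv2.drawMarker(b,tuple(int(t) for t in ((p-[u-w//2,v-h//2])*k+k/2)),col,0,8,1))
A,ma=crop(im,proj(ci,c+25*a),100,140,4,0);B,mb=crop(s,proj(cs,c+40*a),64,90,6,0)
for z,r in [(0,15),(36,17)]:
  for d in [(0,0),(r,0),(0,r),(0,-r)]:
    p=T+Rt.apply([2.5+d[0],d[1],69.2-z]);ma(proj(ci,p),(0,0,255));mb(proj(cs,p),(0,0,255))
for p in [c,c+15*a,c+38*a]: ma(proj(ci,p),(255,0,0));mb(proj(cs,p),(255,0,0))
H=max(A.shape[0],B.shape[0]);f=lambda q:cv2.copyMakeBorder(q,0,H-q.shape[0],0,0,cv2.BORDER_CONSTANT)
cv2.imwrite(f'pics/{n}.png',np.hstack([f(A),f(B)]))
E
python3 look.py k1
```

```text
time_s: 6.47
ee_pos: [613.0, 129.2, 248.3]
tool_rot: [3.141, -0.383, 1.637]
ft_force: [-0.1, -0.2, -1.1]
grip_width: 25.7
grasp_force: 59.6
time_s: 6.88
ee_pos: [609.0, 128.7, 165.1]
tool_rot: [-3.131, -0.379, 1.632]
ft_force: [-0.9, -0.4, -0.9]
grip_width: 26.1
grasp_force: 59.6
t 6.8833 T [609.  128.7 165.1] mouth rel collar x,y,z [-5.3, 3.8, 57.9] ang 0.013 [ 0.    -0.007] F [-0.9 -0.4 -0.9] F.a -0.7 26.063050084032323
```

View pics/k1.png

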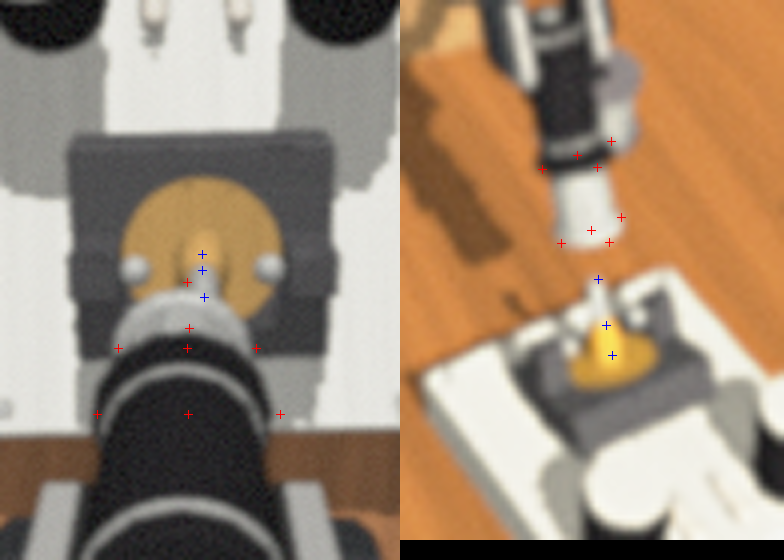

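The marks agree with the picture. The foot is at (202,258) in the wrist tile and the mouth at (592,232) in the scene tile, both within about 1 px. The arm hadn't settled, so I'll let it and read it again.

```bash
python3 -m handwheel '[[[0,0,0,0,0,0,1],[0,0,0,0,0,0,1],[0,0,0,0,0,0,1]]]' >/dev/null
cat > st.py <<'E'
from h import *
o=manip.get_obs();Rt=R.from_euler('xyz',o['tool_rot']);T=o['ee_pos']
c=np.array([608.5,183.2,50.]);x=np.array([-.071,.997,0]);a=np.cos(.38)*np.array([0,0,1])-np.sin(.38)*x;yv=np.array([-.997,-.071,0]);tx=np.cross(yv,a)
m=T+Rt.apply([2.5,0,69.2]);e=[float((m-c)@d) for d in (tx,yv,a)]
print('t',o['time_s'],'T',T.round(1),'mouth xyz',np.round(e,1),'axis',(-Rt.apply([0,0,1])@np.array([tx,yv]).T).round(3),'F xyz',[round(float(o['ft_force']@d),1) for d in (tx,yv,a)],'M',o['wrist_torque'].round(2),o['grip_width'].round(1),o['grasp_force'].round(0))
print('to centre (units):',(-(e[0]*tx+e[1]*yv)/25).round(3),'20mm along -a:',(-20*a/25).round(3), 'tx',tx.round(3))
E
python3 st.py
```

```text
Traceback (most recent call last):
  File "st.py", line 5, in <module>
    print('t',o['time_s'],'T',T.round(1),'mouth xyz',np.round(e,1),'axis',(-Rt.apply([0,0,1])@np.array([tx,yv]).T).round(3),'F xyz',[round(float(o['ft_force']@d),1) for d in (tx,yv,a)],'M',o['wrist_torque'].round(2),o['grip_width'].round(1),o['grasp_force'].round(0))
                                                                                                                                                                                                                        ^^^^^^^^^^^^^^^^^^^^^
AttributeError: 'float' object has no attribute 'round'
```

```bash
sed -i "s/o\['grip_width'\].round(1),o\['grasp_force'\].round(0)/round(o['grip_width'],1),round(o['grasp_force'])/" st.py; python3 st.py; python3 look.py k2
```

```text
t 7.2333 T [613.4 130.2 171.3] mouth xyz [-2.  -1.4 63.2] axis [0.    0.003] F xyz [-0.7, 0.3, -1.3] M [-0.48 -0.06  0.01] 26.2 60
to centre (units): [-0.06   0.069  0.029] 20mm along -a: [-0.021  0.296 -0.743] tx [-0.066  0.926  0.371]
t 7.2333 T [613.4 130.2 171.3] mouth rel collar x,y,z [-2.0, -1.4, 63.2] ang 0.012 [0.    0.003] F [-0.3 -0.1 -1.5] F.a -1.3 26.24013028928843
```

View pics/k2.png

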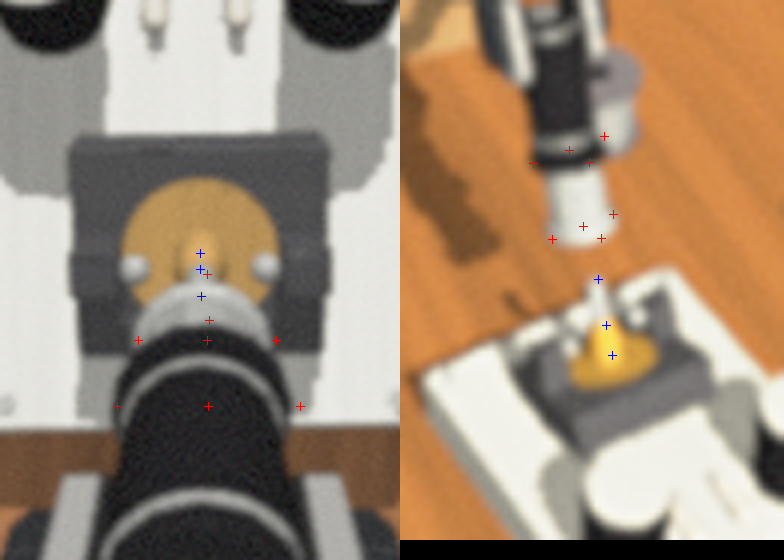

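In the wrist view the nose centre is at column 201, and the post and catch balls at 200, so they are aligned sideways. The nose's front edge sits about 2 px (1.8 mm) lower than modelled: the earlier 2.5 mm offset came from an unsettled reading. I'll use offset (0.7, −1.2), correct, and approach.

```bash
sed -i 's/\[2.5,0,69.2\]/[0.7,-1.2,69.2]/' st.py
python3 -m handwheel '[[[-0.01,0.13,0.05,0,0,0,1],[-0.006,0.09,-0.22,0,0,0,1],[-0.006,0.09,-0.22,0,0,0,1],[-0.006,0.09,-0.22,0,0,0,1],[0,0,0,0,0,0,1]]]' >/dev/null
python3 -m handwheel '[[[0,0,0,0,0,0,1],[0,0,0,0,0,0,1],[0,0,0,0,0,0,1]]]' >/dev/null
python3 st.py
```

```text
t 8.0 T [611.8 140.3 154.4] mouth xyz [-0.5  0.9 43.7] axis [-0.  0.] F xyz [0.1, 0.5, -1.1] M [-0.45 -0.01 -0.07] 26.2 60
to centre (units): [0.035 0.021 0.008] 20mm along -a: [-0.021  0.296 -0.743] tx [-0.066  0.926  0.371]
```

```bash
python3 -m handwheel '[[[0.035,0.02,0.008,0,0,0,1],[-0.005,0.074,-0.186,0,0,0,1],[-0.005,0.074,-0.186,0,0,0,1],[-0.005,0.074,-0.186,0,0,0,1],[-0.005,0.074,-0.186,0,0,0,1]]]' >/dev/null
python3 -m handwheel '[[[0,0,0,0,0,0,1],[0,0,0,0,0,0,1],[0,0,0,0,0,0,1]]]' >/dev/null
python3 st.py; python3 look.py k3
```

```text
t 8.6667 T [612.  148.3 135.9] mouth xyz [ 0.   0.2 23.5] axis [-0.  0.] F xyz [-0.1, -0.7, -0.9] M [-0.45 -0.04 -0.  ] 25.9 60
to centre (units): [ 0.008 -0.001 -0.   ] 20mm along -a: [-0.021  0.296 -0.743] tx [-0.066  0.926  0.371]
t 8.6667 T [612.  148.3 135.9] mouth rel collar x,y,z [1.8, -1.0, 23.5] ang 0.011 [-0.  0.] F [ 0.6  0.3 -0.9] F.a -0.9 25.915059473220488
```

View pics/k3.png

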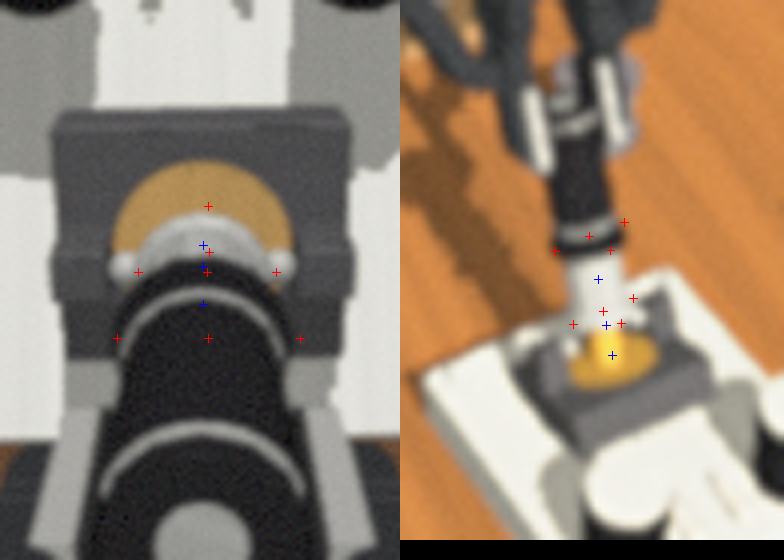

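The nose now covers the pin, centred between the catch balls (columns 121 and 285, nose at 202), with no side force. I'll push on.

```bash
python3 -m handwheel '[[[-0.005,0.074,-0.186,0,0,0,1],[-0.005,0.074,-0.186,0,0,0,1],[0,0,0,0,0,0,1],[0,0,0,0,0,0,1]]]' 90 >/dev/null
python3 st.py
python3 -m handwheel '[[[-0.004,0.06,-0.15,0,0,0,1],[-0.004,0.06,-0.15,0,0,0,1],[0,0,0,0,0,0,1],[0,0,0,0,0,0,1]]]' >/dev/null
python3 st.py
```

```text
t 9.1 T [612.2 152.2 127. ] mouth xyz [ 0.4 -0.3 13.9] axis [-0.001  0.001] F xyz [0.7, -0.1, 1.8] M [-0.25 -0.03 -0.04] 25.7 90
to centre (units): [-0.012 -0.015 -0.006] 20mm along -a: [-0.021  0.296 -0.743] tx [-0.066  0.926  0.371]
t 9.4333 T [612.  154.9 119.5] mouth xyz [ 0.1 -0.3  5.9] axis [-0.     0.001] F xyz [-0.4, -0.6, 3.4] M [-0.42  0.01 -0.01] 25.2 89
to centre (units): [-0.013 -0.003 -0.001] 20mm along -a: [-0.021  0.296 -0.743] tx [-0.066  0.926  0.371]
```

```bash
python3 -m handwheel '[[[-0.003,0.045,-0.112,0,0,0,1],[-0.003,0.045,-0.112,0,0,0,1],[0,0,0,0,0,0,1],[0,0,0,0,0,0,1]]]' >/dev/null
python3 st.py
python3 -m handwheel '[[[-0.001,0.022,-0.056,0,0,0,1],[0,0,0,0,0,0,1],[0,0,0,0,0,0,1]]]' >/dev/null
python3 st.py
```

```text
t 9.7667 T [612.1 156.8 114.6] mouth xyz [-0.1 -0.6  0.7] axis [0.    0.002] F xyz [-1.2, 1.7, 7.7] M [-0.5   0.42  0.18] 25.7 90
to centre (units): [-0.024  0.001  0.001] 20mm along -a: [-0.021  0.296 -0.743] tx [-0.066  0.926  0.371]
t 10.0167 T [612.2 156.9 114.6] mouth xyz [-0.  -0.8  0.6] axis [0.001 0.002] F xyz [0.1, 4.6, 15.5] M [-0.55  1.06  0.42] 25.6 91
to centre (units): [-0.032 -0.001  0.001] 20mm along -a: [-0.021  0.296 -0.743] tx [-0.066  0.926  0.371]
```

It has stopped at 0.6 mm with the force rising past the spring's 7 N, so it is home. I'll relieve the small side force, press slightly more, and hold.

```bash
python3 -m handwheel '[[[-0.02,0.01,-0.025,0,0,0,1],[0,0,0,0,0,0,1],[0,0,0,0,0,0,1],[0,0,0,0,0,0,1],[0,0,0,0,0,0,1]]]' >/dev/null
python3 st.py
for i in 1 2 3 4 5; do python3 -m handwheel '[[[0,0,0,0,0,0,1],[0,0,0,0,0,0,1],[0,0,0,0,0,0,1],[0,0,0,0,0,0,1],[0,0,0,0,0,0,1]]]' >/dev/null; done
python3 st.py; python3 look.py k4
```

```text
t 10.4333 T [612.2 156.9 114.6] mouth xyz [-0.  -0.8  0.6] axis [0.001 0.003] F xyz [-0.8, 4.7, 17.5] M [-0.55  1.14  0.47] 25.3 91
to centre (units): [-0.032 -0.002  0.   ] 20mm along -a: [-0.021  0.296 -0.743] tx [-0.066  0.926  0.371]
t 12.5167 T [612.2 156.9 114.6] mouth xyz [-0.  -0.8  0.6] axis [0.001 0.003] F xyz [-1.1, 3.6, 17.0] M [-0.55  1.14  0.42] 25.1 91
to centre (units): [-0.033 -0.001  0.001] 20mm along -a: [-0.021  0.296 -0.743] tx [-0.066  0.926  0.371]
t 12.5167 T [612.2 156.9 114.6] mouth rel collar x,y,z [1.8, -2.0, 0.6] ang 0.012 [0.001 0.003] F [-3.  -7.6 15.4] F.a 17.0 25.114040173373496
```

View pics/k4.png

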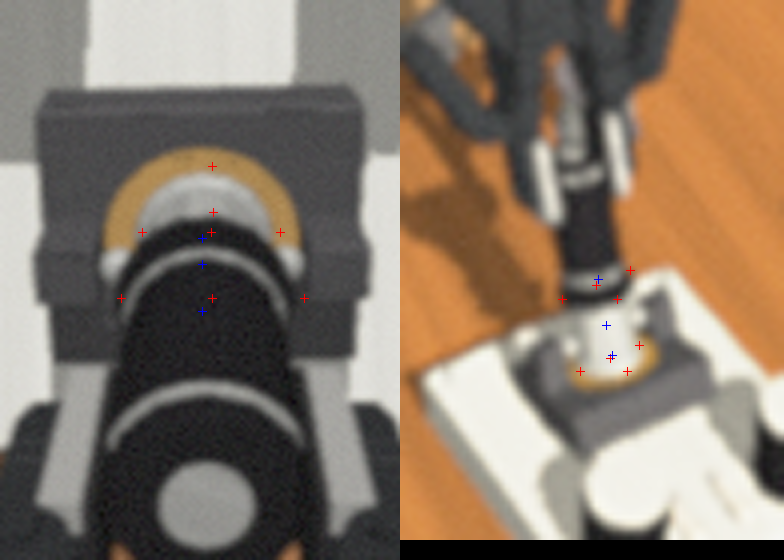

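The nose rim sits on the brass foot (scene tile (610,365)), past both catches, with a steady 17 N axial force. I'll hold a little longer and hand in.

```bash
for i in 1 2 3; do python3 -m handwheel '[[[0,0,0,0,0,0,1],[0,0,0,0,0,0,1],[0,0,0,0,0,0,1],[0,0,0,0,0,0,1],[0,0,0,0,0,0,1]]]' >/dev/null; done
python3 st.py; python3 -c "from workcell import manip; print(manip.hand_in())"
```

```text
t 13.8667 T [612.2 156.9 114.6] mouth xyz [-0.  -0.8  0.6] axis [0.001 0.003] F xyz [-0.7, 4.9, 17.8] M [-0.56  1.13  0.45] 25.4 91
to centre (units): [-0.033 -0.002  0.   ] 20mm along -a: [-0.021  0.296 -0.743] tx [-0.066  0.926  0.371]
the job is handed in; nothing more can be done
None
```

I pulled the coupler from the rack, pressed it onto the post and held it there about 3.8 s; by my estimate its mouth is within 1 mm of home. I handed in at about 13.9 s with the gripper still pushing at roughly 17 N; the hand-in call returned no verdict.

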